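# Clamp a bonded stone in the wing-screw press

### The arm

A 7-joint arm with a two-finger parallel gripper is mounted at the origin on a cart in front of the work surface, level with it; the furniture and walls round the work are solid. World frame = base frame: x ahead of the robot, y to its left, z up, the work surface at z = 0. Lengths are in m, angles in rad, forces in N, time in s.
With the tool pointing down it reaches from about 0.35 to 0.9 m from the base axis. Payload 8.1 kg.
Tool frame: the origin (TCP) lies between the finger pads; the fingertips stand 11 mm ahead of it and the grasp point (between the pads) lies 8 mm behind it; z points along the fingers, y is the line along which they close (so a half turn about z gives the same grasp; the last joint's range is limited). The gripper opens to 92 mm and grips with 3 to 60 N. Pads are 19 mm wide; open, the fingers measure 130 mm over their backs; the gripper's body (75 mm by 190 mm) begins 47 mm behind the grasp point.
Start: joints at [1.146, 0.434, 0.025, 1.573, -0.012, 1.134, -0.075], TCP at [0.198, -0.593, 0.217] pointing down, gripper open.
Joint ranges: [-2.62, 2.62], [-0.44, 2.09], [-1.27, 1.32], [0.08, 2.57], [-1.32, 4.46], [0.12, 2], [-2.74, 2.74]. Speed limits (rad/s): [2.22, 2.22, 3.01, 3.01, 3.14, 3.14, 3.14].

### API

Orientations are given as a rotation vector (axis times angle).
In Python, from cell import observe, get_image, camera_params, sign_off gives the robot as it stands.
- The arm moves only by the shell command python3 -m pendant 'ROWS' [FORCE]. ROWS is JSON, one flat list of numbers, 7 for each row, row after row: the shift along the tool's x, y, z in m, then the turn, a rotation vector about the tool's x, y, z in rad, then the finger opening in m, from 0 to 0.0918. In form: [dx, dy, dz, rx, ry, rz, jaw, dx, dy, dz, rx, ry, rz, jaw, ...]. A call has 1 to 10 rows; each row shifts and turns the commanded pose from where the row before left it, along the tool's axes as they then stand; what a row does not reach is not made up. A row lasts 1/8 s, in which the tool goes at most 62.5 mm and 10.7 degrees, less where a joint would pass 70% of its speed; a pose out of reach is approached as far as the arm can. A call is refused whole if a number of a shift passes 0.0625 or a number of a turn 0.188, either way. A call with a gripper value outside its range is refused whole. The fingers move at their own pace and stop on an object; FORCE is the grip in N (left out, the last holds). Time passes only in rows, so rows that do not move let the fingers close. It gives the time, the measured TCP pose, the force, the opening and the grip force at its end, in the units of the state.
- observe(): the state, without advancing time (a new reading comes with each control period).
- get_image(name): name is "scene" or "top" or "wrist"; returns the picture (384x512x3 uint8, red, green, blue); there is no depth.
- camera_params(name): a dict with "intrinsics" (3x3 intrinsics, pixels), "eye" and "rotation" of the camera in the world; the wrist camera has in their place "T_tool_cam" (4x4, takes a point from camera to tool coordinates, whose origin is the TCP and whose axes are the flange's). Camera axes: x right, y down, z forward; pixel columns grow to the right and rows downward; lengths in m; the calibration is good to about 2 mm. A picture is of the moment at which its call begins: read the wrist's pose just before it. camera_params takes no time and is no camera call.
- sign_off(): hands the job in; it is judged then, once.
The state is a dict: "clock": time; "joints": joint angles; "dq": joint speeds; "joint_efforts": joint torques, N m; "position": TCP position; "ee_rot": TCP orientation; "force": force on the tool from outside, world axes, zero at the start; "ft_torque": the same for the moment, N m; "width": opening from 0.0 (shut) to 1.0 (fully open); "gripper_force": force on a finger pad.
Only numpy, scipy, OpenCV 4.12 (cv2) and the standard library are available. Lean on these libraries where they do the work, as an engineer would, in place of code of your own. Each camera call takes 0.05 s, during which the arm holds its last target. There are 200 camera calls.

### The job

A palm stone has just been bedded on its wooden display base and must be clamped while it sets. With the fingertips, push the base by its front edge along the guides of the small press until it is fully home against the back stop; then spin the loose wing screw down with strokes of the fingertips against its wings, clockwise seen from above, until its collar is seated on the bridge and will turn no further, and leave it so. Push only, without pinching the wings or lifting anything; do not touch the stone, do not force the screw, and leave the things around the press where they are.

Things in the scene. Friction and masses are not known exactly. Their poses are not given: they have to be found in the camera images.
- press: small bonding press fixed to the desk. Origin on the desk under the screw's axis; x points from its open front to the back stop, z up. Grey plate x -90..+50, y +-62 mm, top 8 mm above the desk; guides 6 mm high, inner faces at y = +-40 mm, flared at the front. Posts at y = +-53 mm carry a grey bridge: x +-15, y +-66 mm, underside 58, top 70 mm up (post nuts 5 mm more)
- press_stop (a point): middle of the front face of the back stop, a steel bar 11 mm high across the rear of the press plate, 15 mm above the desk and 40 mm behind the screw's axis; the rear edge of the display base must meet it
- press_seat (a point): centre of the bridge's top face on the screw's axis, 70 mm above the desk: where the collar seats
- display_base: loose wooden base in the press, stone bedded on it (one rigid piece, about 0.3 kg): 115 (x) x 76 (y) x 13.5 mm, origin under its centre, x to the rear like the press's. Blank brass name plate along its front edge; stone centred 17.5 mm behind the origin. Starts 25 to 45 mm short of the stop, slides with 1 to 4 N; fully home its origin is 17.5 mm, its front edge 75 mm, in front of the screw's axis
- base_front (a point): middle of the display base's front edge, 7 mm above its underside: where to push (world height about 15 mm); nothing stands in front of it
- stone: brown and yellow flat palm stone 52 x 64 mm, 21 mm high, bedded on the display base (moves with it), origin under its centre; its top is 42.5 mm above the desk. Not to be touched by the fingers
- screw (a joint): turn of the wing screw, rad: grows clockwise seen from above and lowers screw and wings by 6 mm a turn (2 pi rad). Starts between 0 and 3, stops dead at 10.0 with the collar seated. Loose: turns either way with about 0.02 N m (1 N on a wing), stops when the finger stops and stays where it is left
- screw_collar (a point): centre of the underside of the screw's round collar (25 mm across), on the screw's axis; 9.5 mm above point press_seat at joint 0, on it when seated
- wing_a (a point): centre of one of the two wings: a round upright ear 26 mm across, 6 mm thick, centred 22.5 mm from the screw's axis and 19 mm above the collar's underside (it spans 9.5 to 35.5 mm from the axis, 6 to 32 mm above the collar's underside). Both wings lie in one upright plane through the axis; the hub between them is 12.5 mm high. Nothing stands above the wings
- wing_b (a point): centre of the other wing, the same shape, half a turn away
- pad: sprung rubber pad 25 mm across on the screw's lower end, under the bridge, origin at the centre of its underside; it meets the stone about 2.5 mm before the collar seats and then presses on it with up to about 6 N
- glue_bottle: white glue bottle with a red nozzle cap, 38 mm across and 118 mm tall, origin under its centre; stands beside the press, not to be disturbed
- spare_base: a second, bare wooden display base (115 x 76 x 14 mm, no stone on it), lying to the left of the press for the next job, origin under its centre; not to be disturbed
- palm_green: dark green flat palm stone 46 x 63 x 22 mm, origin under its centre; not to be disturbed
- loupe: folding loupe 28 x 72 x 15 mm, origin under its centre; not to be disturbed
- ball_obsidian: black stone ball on a wooden ring foot, 56 mm across, 57 mm tall, origin under its centre; not to be disturbed
- cube_pyrite: 34 mm pyrite cube, origin under its centre; not to be disturbed
- egg_jasper: red-brown stone egg, 44 mm across, 55 mm tall, origin under its centre; not to be disturbed
- tape_roll: roll of tape lying flat, 104 x 102 x 25 mm, origin under its centre; not to be disturbed

How it is judged:
On the way, in this order (a step that is already met when the one before it is completed fails the run):
1. the display base is pushed home against the back stop (within 3 mm) before the screw is run down past half its travel (x of display_base in the frame of press above -0.0205 m and value of joint screw below 5 rad), for 0.2 s.
2. the wing screw is turned down until its collar seats (within 0.2 rad) with the pad pressing on the stone (value of joint screw above 9.8 rad and contact force between pad and stone above 2.5 N), for 0.2 s.
At the end, for the whole second after the job is handed in: The collar is seated (screw within 0.2 rad of its stop), the sprung pad presses on the stone with more than 2.5 N, and the display base is at rest within 3 mm of the back stop (all of step 2 and x of display_base in the frame of press above -0.0205 m and linear speed of display_base below 0.01 m/s); the robot touches nothing.
It fails at once if a wing is pinched: pressed hard on its leading and its trailing face at once ((contact force between the fingers and wing_a_lead above 2.5 N and contact force between the fingers and wing_a_trail above 2.5 N) or (contact force between the fingers and wing_b_lead above 2.5 N and contact force between the fingers and wing_b_trail above 2.5 N)).
It fails at once if the display base is lifted or tipped (height (world z) of display_base above 0.015 m or angle between display_base's own z axis and vertical above 0.1 rad).
It fails at once if the fingers touch the stone (contact force between the fingers and stone above 1 N).
It fails at once if the screw is forced (more than 40 N on it) (contact force between the fingers and screw above 40 N).
It fails at once if something beside the press is moved more than 20 mm (distance of any of glue_bottle, spare_base, palm_green, loupe, ball_obsidian, cube_pyrite, egg_jasper, tape_roll from where it was at the start of the episode above 0.02 m).
It also fails if it takes over 56 s, if anything falls off the work surface, if the arm or the gripper's body presses on something with over 40 N, if the wrist force passes 120 N, or if a joint passes its speed limit or range.

## Working session

There is one attempt and no reset: what is moved stays moved. The work goes in short steps, Python scripts to look and compute and a shell command to move; the robot and the scene stay as the last step left them, time stands still between calls to the robot, and variables do not carry over. Pictures are saved under pics/ and viewed, at most 10 in all, crops included, and the job is handed in when it is done.

```bash
mkdir -p pics; python3 - <<'E'
from cell import *
import cv2,numpy as np
s=observe();print({k:np.round(v,3) for k,v in s.items()})
for n in("top","scene"):
    cv2.imwrite(f"pics/{n}0.png",get_image(n)[:,:,::-1]);p=camera_params(n);print(n,p)
print(camera_params("wrist"))
E
```

```text
{'clock': np.float64(0.0), 'joints': array([ 1.146,  0.435,  0.025,  1.574, -0.012,  1.134, -0.075]), 'dq': array([-0.001,  0.001,  0.   ,  0.   , -0.001,  0.001, -0.002]), 'joint_efforts': array([ 1.0000e-03, -6.6784e+01,  9.8500e-01, -3.1446e+01, -6.1000e-02,
        4.3000e-02,  0.0000e+00]), 'position': array([ 0.197, -0.592,  0.216]), 'ee_rot': array([-3.10e+00, -5.03e-01,  1.00e-03]), 'force': array([-0.094,  0.344,  0.589]), 'ft_torque': array([ 0.025, -0.042,  0.028]), 'gripper_force': np.float64(0.0), 'width': np.float64(1.003)}
top {'intrinsics': array([[358.42513333,   0.        , 254.16487134],
       [  0.        , 358.42513333, 188.4561032 ],
       [  0.        ,   0.        ,   1.        ]]), 'eye': array([0.28037914, 0.05275744, 1.39864827]), 'rotation': array([-2.12996206,  2.15145881, -0.18319111])}
scene {'intrinsics': array([[436.33355969,   0.        , 248.44600387],
       [  0.        , 436.33355969, 190.63227179],
       [  0.        ,   0.        ,   1.        ]]), 'eye': array([-0.59195881, -0.48639268,  0.64032654]), 'rotation': array([-1.75997681,  1.07488213, -0.71875423])}
{'intrinsics': array([[327.68966447,   0.        , 254.26106923],
       [  0.        , 327.68966447, 188.25565828],
       [  0.        ,   0.        ,   1.        ]]), 'T_tool_cam': array([[-5.74866804e-04, -9.57797332e-01, -2.87443804e-01,
         7.84006751e-02],
       [ 9.99999795e-01, -4.69450016e-04, -4.35663290e-04,
        -2.72727623e-04],
       [ 2.82336638e-04, -2.87443995e-01,  9.57797405e-01,
        -1.68797171e-01],
       [ 0.00000000e+00,  0.00000000e+00,  0.00000000e+00,
         1.00000000e+00]])}
```

View pics/top0.png

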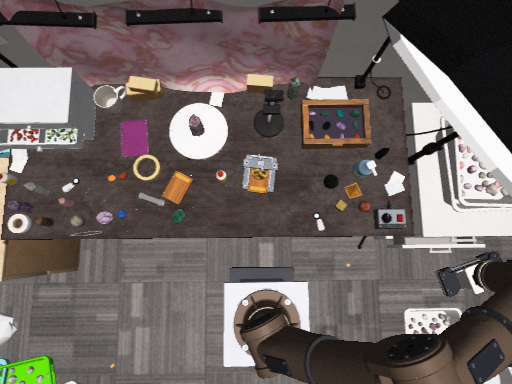

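View pics/scene0.png

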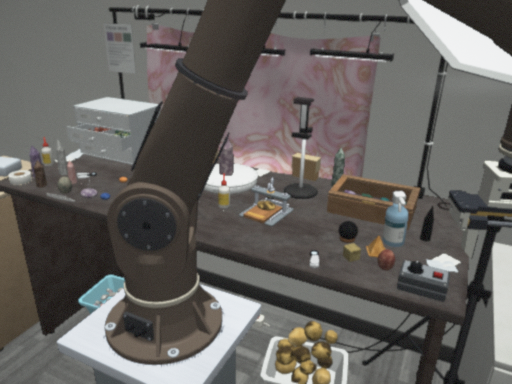

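The top view shows the press at about (260,172) px with its front toward the robot, the glue bottle at (221,175) and the spare base at (178,187). The scene view agrees.

```bash
cat > h.py <<'E'
import numpy as np,cv2
from scipy.spatial.transform import Rotation as R
from cell import *
def ray(n,u,v,s=None):
    p=camera_params(n);K=p["intrinsics"]
    if n=="wrist":
        T=p["T_tool_cam"];Rt=R.from_rotvec(s["ee_rot"]).as_matrix()
        Rc=Rt@T[:3,:3];e=Rt@T[:3,3]+s["position"]
    else: Rc=R.from_rotvec(p["rotation"]).as_matrix();e=p["eye"]
    return e,Rc,K
def pix2w(n,u,v,z,s=None):
    e,Rc,K=ray(n,u,v,s);d=Rc@np.linalg.solve(K,[u,v,1.]);return e+d*(z-e[2])/d[2]
def w2pix(n,P,s=None):
    e,Rc,K=ray(n,0,0,s);q=K@(Rc.T@(np.asarray(P)-e));return q[:2]/q[2]
E
python3 - <<'E'
from h import *
im=cv2.imread("pics/top0.png")[145:201,205:285]
cv2.imwrite("pics/crop0.png",cv2.resize(im,None,fx=10,fy=10,interpolation=cv2.INTER_CUBIC))
for u,v,z in[(260,172,.05),(221,175,.1),(178,187,.014)]:print(pix2w("top",u,v,z))
E
```

```text
[0.56489763 0.01691217 0.05      ]
[0.54434506 0.16237953 0.1       ]
[0.51550412 0.33747515 0.014     ]
```

View pics/crop0.png

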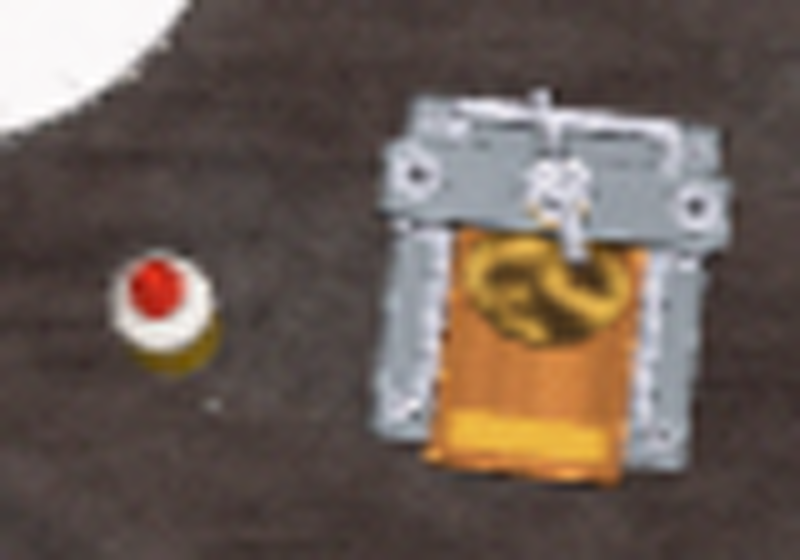

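```bash
python3 - <<'E'
from h import *
c=lambda x,y,z:pix2w("top",205+x/10-.5+.05,145+y/10-.5+.05,z)
L=c(417,173,.075);Rr=c(697,206,.075);m=(L+Rr)/2;d=L-Rr
yaw=np.arctan2(-d[0],d[1]);print("mid",m,"span",np.linalg.norm(d),"yaw",yaw)
f=(c(425,460,.0215)+c(620,485,.0215))/2;print("front",f,"press x of front",(f-m)[:2]@[np.cos(yaw),np.sin(yaw)],(f-m)[:2]@[-np.sin(yaw),np.cos(yaw)], "w",np.linalg.norm(c(425,460,.0215)-c(620,485,.0215)))
print("wing",c(542,95,.1)-m,c(577,255,.1)-m,"bottle",c(157,290,.118))
s=observe();T=R.from_rotvec(s["ee_rot"]).as_matrix();print(T)
print(T.T@(np.array([m[0],m[1],.30])-s["position"]))
E
```

```text
mid [0.59247065 0.01621716 0.075     ] span 0.10673469499703986 yaw -0.12911632560504283
front [0.49243779 0.02965569 0.0215    ] press x of front -0.10093050902570681 0.00044665051349846346 w 0.07642997515703037
wing [0.03028373 0.00577848 0.025     ] [-0.03082421 -0.00640758  0.025     ] bottle [0.54609705 0.16361316 0.118     ]
[[ 9.48686812e-01  3.16216793e-01 -5.21170979e-04]
 [ 3.16217214e-01 -9.48685886e-01  1.32759516e-03]
 [-7.46196673e-05 -1.42427526e-03 -9.99998983e-01]]
[ 0.56718001 -0.45268342 -0.08348041]
```

```bash
python3 -m pendant '[0.045,-0.036,-0.008,0,0,0,0.02,0.045,-0.036,-0.008,0,0,0,0.02,0.045,-0.036,-0.008,0,0,0,0.02,0.045,-0.036,-0.008,0,0,0,0.02,0.045,-0.036,-0.008,0,0,0,0.02,0.045,-0.036,-0.008,0,0,0,0.02,0.045,-0.036,-0.008,0,0,0,0.02,0.045,-0.036,-0.008,0,0,0,0.02,0.045,-0.036,-0.008,0,0,0,0.02,0.045,-0.036,-0.008,0,0,0,0.02]'
python3 -m pendant '[0.03,-0.045,0,0,0,0,0.02,0.03,-0.045,0,0,0,0,0.02,0,0,0,0,0,0.15,0.02,0,0,0,0,0,0.15,0.02,0,0,0,0,0,0.15,0.02,0,0,0,0,0,0,0.02,0,0,0,0,0,0,0.02]'
python3 - <<'E'
from h import *
s=observe();print({k:np.round(s[k],4) for k in("clock","joints","position","ee_rot","width")})
im=get_image("wrist")[:,:,::-1];cv2.imwrite("pics/w1.png",im)
M=np.array([.5925,.0162]);y=-.129
print(w2pix("wrist",[*M,.07],s))
E
```

```text
clock: 1.35
position: [0.5113, -0.1076, 0.2968]
ee_rot: [3.101, 0.503, -0.0]
force: [1.0, -0.5, -0.2]
width: 0.217
gripper_force: 0.0
clock: 2.22
position: [0.5391, -0.0048, 0.2965]
ee_rot: [3.135, -0.196, -0.0]
force: [0.4, 0.0, -0.5]
width: 0.216
gripper_force: 0.0
{'clock': np.float64(2.225), 'joints': array([ 0.1275,  0.2568, -0.2767,  1.6411,  0.0731,  1.2542, -1.8591]), 'position': array([ 0.5391, -0.0048,  0.2965]), 'ee_rot': array([ 3.1354e+00, -1.9620e-01, -5.0000e-04]), 'width': np.float64(0.2162)}
[231.44966712 114.45842619]
```

View pics/w1.png

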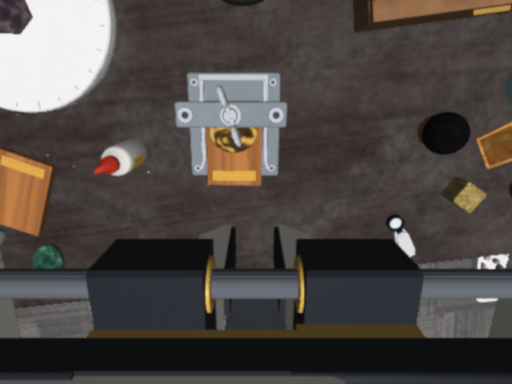

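The wrist view shows the bridge nuts at (186,115) and (273,115), so the axis is at about (230,115). The wings run (221,87)–(238,147) and the front edge of the base is at (235,186). This is within about 2 mm of the top camera's result.

```bash
python3 - <<'E'
from h import *
s=observe();T=R.from_rotvec(s["ee_rot"]).as_matrix()
M=(pix2w("wrist",229.5,115,.075,s)+[.5925,.0162,.075])/2;y=-.127
c,sn=np.cos(y),np.sin(y);Q=np.array([[c,-sn],[sn,c]])
f=pix2w("wrist",235,186,.0215,s);print(M,f,Q.T@(f-M)[:2])
for px,z in((-.135,.023),(-.0845,.023)):
    g=np.r_[M[:2]+Q@[px,0],z];print(g,T.T@(g-s["position"]))
E
```

```text
[0.5925223  0.01717448 0.075     ] [0.49125782 0.02929672 0.0215    ] [-0.10198432 -0.00080144]
[0.45860955 0.03427343 0.023     ] [-0.08468861 -0.02867579  0.27351704]
[0.50870284 0.02787716 0.023     ] [-0.03418866 -0.02860198  0.27350414]
```

```bash
python3 -m pendant '[-0.0425,-0.0145,0,0,0,0,0.02,-0.0425,-0.0145,0,0,0,0,0.02,0,0,0.05,0,0,0,0.02,0,0,0.05,0,0,0,0.02,0,0,0.05,0,0,0,0.02,0,0,0.05,0,0,0,0.02,0,0,0.04,0,0,0,0.02,0,0,0.02,0,0,0,0.02,0,0,0.01,0,0,0,0.02,0,0,0,0,0,0,0.02]'
python3 - <<'E'
from h import *
s=observe();print(s["clock"],s["position"],s["joints"],s["force"])
cv2.imwrite("pics/w2.png",get_image("wrist")[:,:,::-1])
E
```

```text
clock: 3.52
position: [0.4586, 0.0349, 0.0265]
ee_rot: [3.135, -0.2, -0.001]
force: [-0.0, -0.1, -0.1]
width: 0.222
gripper_force: 0.0
3.525 [0.45858007 0.03489336 0.02650691] [ 0.01253374  0.46046553 -0.26348715  2.14733563  0.21977051  0.55899973
 -2.11004422] [-0.02777861 -0.08853809 -0.12573664]
```

View pics/w2.png

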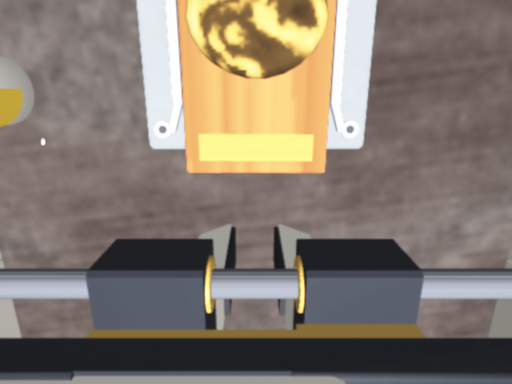

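The fingers stand square in front of the base's edge, which is at row 172 and centred near column 256, the same as the fingers.

```bash
python3 -m pendant '[0.01,0,0.0015,0,0,0,0.02,0.01,0,0.0015,0,0,0,0.02,0.005,0,0,0,0,0,0.02,0.005,0,0,0,0,0,0.02,0.005,0,0,0,0,0,0.02,0.004,0,0,0,0,0,0.02,0.004,0,0,0,0,0,0.02]'
python3 -m pendant '[0.002,0,0,0,0,0,0.02,0.001,0,0,0,0,0,0.02,0,0,0,0,0,0,0.02]'
python3 -m pendant '[0.001,0,0,0,0,0,0.02,0.001,0,0,0,0,0,0.02,0,0,0,0,0,0,0.02]'
```

```text
clock: 4.45
position: [0.5014, 0.0293, 0.0236]
ee_rot: [3.135, -0.201, -0.0]
force: [-0.5, -0.2, -0.0]
width: 0.218
gripper_force: 0.0
clock: 4.82
position: [0.5042, 0.029, 0.0236]
ee_rot: [3.135, -0.201, -0.0]
force: [-0.2, -0.2, 0.2]
width: 0.219
gripper_force: 0.0
clock: 5.2
position: [0.5063, 0.0287, 0.0236]
ee_rot: [3.135, -0.201, 0.0]
force: [0.4, -0.6, -0.1]
width: 0.218
gripper_force: 0.0
```

```bash
python3 - <<'E'
from h import *
cv2.imwrite("pics/w3.png",get_image("wrist")[:,:,::-1])
E
```

```text
(no output)
```

View pics/w3.png

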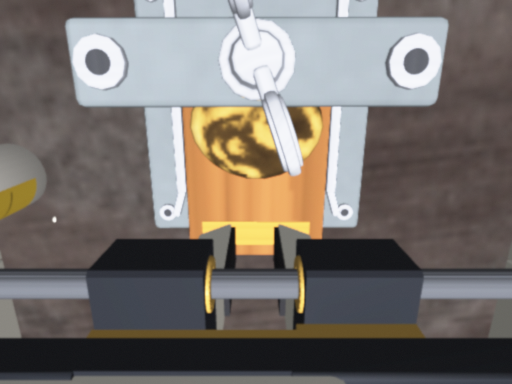

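```bash
python3 - <<'E'
from h import *
s=observe();y=-.127;M=np.array([.5925,.0172]);c,sn=np.cos(y),np.sin(y);Q=np.array([[c,-sn],[sn,c]])
T=R.from_rotvec(s["ee_rot"]).as_matrix();print(Q.T@(s["position"][:2]-M))
for p in([0,0,.011],[.0095,.01,.011],[-.0095,.01,.011],[.0095,.01,-.008]):print(p,w2pix("wrist",s["position"]+T@p,s))
for u,v,z in((200,254,.0215),(310,254,.0215),(168,212,.014),(345,212,.014),(98,61,.075),(415,61,.075),(155,228,.008),(358,228,.008)):print(u,v,Q.T@(pix2w("wrist",u,v,z,s)[:2]-M))
E
```

```text
[-0.0870407   0.00050734]
[0, 0, 0.011] [255.33197683 227.31793032]
[0.0095, 0.01, 0.011] [272.40891021 212.33137766]
[-0.0095, 0.01, 0.011] [271.92487643 241.87128717]
[0.0095, 0.01, -0.008] [274.31209443 225.15416948]
200 254 [-0.09985183  0.03260796]
310 254 [-0.0999757 -0.0311293]
168 212 [-0.07669965  0.05124569]
345 212 [-0.07689753 -0.05160356]
98 61 [0.00053026 0.05333413]
415 61 [ 0.0003322  -0.05286656]
155 228 [-0.08937727  0.06166847]
358 228 [-0.08961631 -0.0621102 ]
```

```bash
python3 - <<'E'
import cv2,numpy as np
a=cv2.imread("pics/w2.png")[200:330,180:330];b=cv2.imread("pics/w3.png")[200:330,180:330]
cv2.imwrite("pics/c3.png",cv2.resize(np.vstack([b,a])[:,:],None,fx=2.3,fy=2.3,interpolation=cv2.INTER_CUBIC))
E
```

```text
(no output)
```

View pics/c3.png

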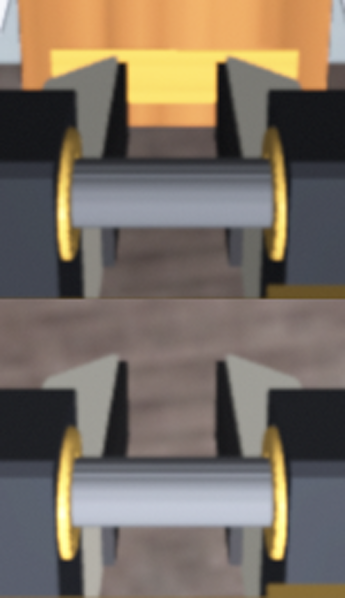

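The finger's front lower corner shows at about (231,226) px. For a tip 11 mm ahead of the TCP I expected row 212, so the tips look higher than nominal and are above the base. I'll back off and find the tip height by touching the desk.

```bash
python3 -m pendant '[-0.02,0,0,0,0,0,0.02,-0.02,0,0,0,0,0,0.02,0,0,0.004,0,0,0,0.02,0,0,0.004,0,0,0,0.02,0,0,0,0,0,0,0.02]'
python3 -m pendant '[0,0,0.002,0,0,0,0.02,0,0,0.0015,0,0,0,0.02,0,0,0,0,0,0,0.02]'
python3 -m pendant '[0,0,0.001,0,0,0,0.02,0,0,0.001,0,0,0,0.02,0,0,0,0,0,0,0.02]'
```

```text
clock: 5.88
position: [0.4672, 0.0338, 0.0153]
ee_rot: [-3.135, 0.202, -0.0]
force: [0.2, 0.1, 0.6]
width: 0.219
gripper_force: 0.0
clock: 6.25
position: [0.4665, 0.0338, 0.012]
ee_rot: [3.135, -0.201, -0.0]
force: [1.3, -0.1, 0.4]
width: 0.22
gripper_force: 0.0
clock: 6.62
position: [0.4665, 0.0338, 0.0101]
ee_rot: [3.135, -0.201, -0.0]
force: [0.2, -0.6, 0.1]
width: 0.218
gripper_force: 0.0
```

```bash
for i in 1; do python3 -m pendant '[0,0,0.002,0,0,0,0.02,0,0,0.001,0,0,0,0.02,0,0,0,0,0,0,0.02]'; done
python3 -m pendant '[0,0,0.002,0,0,0,0.02,0,0,0.001,0,0,0,0.02,0,0,0,0,0,0,0.02]'
```

```text
clock: 7.0
position: [0.4664, 0.0338, 0.007]
ee_rot: [3.135, -0.201, -0.0]
force: [-0.6, 0.4, -0.2]
width: 0.216
gripper_force: 0.0
clock: 7.38
position: [0.4665, 0.0338, 0.004]
ee_rot: [3.135, -0.201, -0.0]
force: [-0.1, 0.4, -0.7]
width: 0.218
gripper_force: 0.0
```

```bash
python3 -m pendant '[0,0,0.002,0,0,0,0.02,0,0,0.001,0,0,0,0.02,0,0,0,0,0,0,0.02]'
python3 -m pendant '[0,0,0.002,0,0,0,0.02,0,0,0.001,0,0,0,0.02,0,0,0,0,0,0,0.02]'
python3 -m pendant '[0,0,0.002,0,0,0,0.02,0,0,0.001,0,0,0,0.02,0,0,0,0,0,0,0.02]'
```

```text
clock: 7.75
position: [0.4665, 0.0338, 0.001]
ee_rot: [3.135, -0.201, -0.0]
force: [0.5, -0.1, 0.0]
width: 0.217
gripper_force: 0.0
clock: 8.12
position: [0.4665, 0.0339, -0.002]
ee_rot: [3.135, -0.201, -0.0]
force: [-0.7, -0.1, -1.1]
width: 0.221
gripper_force: 0.0
clock: 8.5
position: [0.4665, 0.0338, -0.005]
ee_rot: [3.135, -0.201, -0.0]
force: [0.2, -0.9, -0.2]
width: 0.214
gripper_force: 0.0
```

```bash
python3 -m pendant '[0,0,0.001,0,0,0,0.02,0,0,0.001,0,0,0,0.02,0,0,0,0,0,0,0.02]'
python3 -m pendant '[0,0,0.001,0,0,0,0.02,0,0,0.001,0,0,0,0.02,0,0,0,0,0,0,0.02]'
```

```text
clock: 8.88
position: [0.4665, 0.0338, -0.0069]
ee_rot: [3.135, -0.201, -0.0]
force: [0.6, -0.5, 0.6]
width: 0.222
gripper_force: 0.0
clock: 9.25
position: [0.4665, 0.0338, -0.009]
ee_rot: [3.135, -0.201, -0.0]
force: [-0.3, -0.3, -0.2]
width: 0.218
gripper_force: 0.0
```

```bash
python3 - <<'E'
from h import *
s=observe();w=get_image("wrist")[:,:,::-1];sc=get_image("scene")[:,:,::-1];T=R.from_rotvec(s["ee_rot"]).as_matrix()
cv2.imwrite("pics/w4.png",w);cv2.imwrite("pics/s4.png",sc)
p=w2pix("scene",s["position"]);print(p, w2pix("scene",[.5925,.0172,.07]))
u,v=int(p[0]),int(p[1]);c=sc[v-40:v+35,u-40:u+60]
a=cv2.resize(w[180:330,160:350],None,fx=2,fy=2);b=cv2.resize(c,None,fx=4,fy=4,interpolation=cv2.INTER_CUBIC)
o=np.zeros((300,780,3),np.uint8);o[:300,:380]=a;o[:300,380:]=b;cv2.imwrite("pics/o4.png",o)
E
```

```text
[248.0784869 228.474288 ] [270.58862902 191.41713607]
```

View pics/o4.png

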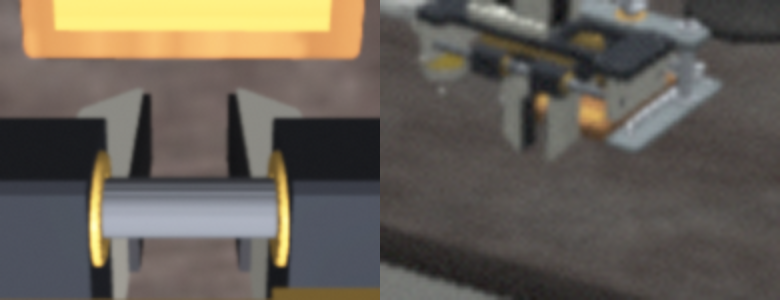

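```bash
python3 - <<'E'
from h import *
s=observe();T=R.from_rotvec(s["ee_rot"]).as_matrix()
for z in(.011,0,-.008,-.014,-.02):
    print(z,[np.round([(w2pix("scene",s["position"]+T@[x,y,z])-[208,188])*4+[380,0]]).astype(int).tolist()[0] for x in(-.0095,.0095) for y in(-.01,-.029,.01,.029)],
     [np.round(w2pix("wrist",s["position"]+T@[x,y,z],s)).tolist() for x in(.0095,) for y in(-.01,-.029)])
E
```

```text
0.011 [[522, 176], [502, 169], [544, 183], [565, 190], [536, 166], [516, 159], [558, 173], [578, 180]] [[238.0, 212.0], [206.0, 212.0]]
0 [[523, 163], [502, 156], [544, 170], [565, 178], [536, 153], [516, 147], [558, 161], [579, 168]] [[237.0, 219.0], [203.0, 219.0]]
-0.008 [[523, 154], [502, 147], [544, 161], [565, 168], [537, 144], [516, 137], [558, 151], [579, 158]] [[237.0, 225.0], [201.0, 225.0]]
-0.014 [[523, 147], [502, 140], [545, 154], [565, 161], [537, 137], [516, 131], [558, 145], [579, 151]] [[236.0, 230.0], [199.0, 230.0]]
-0.02 [[523, 140], [502, 133], [545, 147], [566, 154], [537, 130], [517, 124], [558, 138], [579, 144]] [[235.0, 235.0], [197.0, 235.0]]
```

```bash
python3 -m pendant '[0,0,0.001,0,0,0,0.02,0,0,0,0,0,0,0.02]'
python3 -m pendant '[0,0,0.001,0,0,0,0.02,0,0,0,0,0,0,0.02]'
python3 -m pendant '[0,0,0.001,0,0,0,0.02,0,0,0,0,0,0,0.02]'
```

```text
clock: 9.6
position: [0.4666, 0.0338, -0.0097]
ee_rot: [3.135, -0.201, 0.0]
force: [-0.4, 0.0, 2.7]
width: 0.214
gripper_force: 1.6
clock: 9.85
position: [0.4667, 0.0339, -0.0099]
ee_rot: [3.135, -0.201, 0.001]
force: [-3.9, -0.2, 21.1]
width: 0.218
gripper_force: 10.3
clock: 10.1
position: [0.4667, 0.0338, -0.01]
ee_rot: [3.135, -0.201, 0.002]
force: [-9.3, -2.1, 36.9]
width: 0.218
gripper_force: 18.8
```

Desk contact came at TCP z = −9.5 mm, so the tips are really 9.5 mm behind the TCP. I'll raise to a tip height of 13 mm and push.

```bash
python3 -m pendant '[0,0,-0.0155,0,0,0,0.02,0.01,0,0,0,0,0,0.02,0.006,0,0,0,0,0,0.02,0.005,0,0,0,0,0,0.02,0.005,0,0,0,0,0,0.02]'
python3 -m pendant '[0.004,0,0,0,0,0,0.02,0.004,0,0,0,0,0,0.02,0.003,0,0,0,0,0,0.02]'
python3 -m pendant '[0.002,0,0,0,0,0,0.02,0.001,0,0,0,0,0,0.02]'
```

```text
clock: 10.72
position: [0.492, 0.0304, 0.003]
ee_rot: [3.135, -0.201, -0.002]
force: [-1.7, 0.4, -1.2]
width: 0.218
gripper_force: 0.7
clock: 11.1
position: [0.5035, 0.0291, 0.0036]
ee_rot: [3.135, -0.201, 0.0]
force: [-1.2, -0.5, -0.8]
width: 0.218
gripper_force: 0.7
clock: 11.35
position: [0.5063, 0.0287, 0.0036]
ee_rot: [3.135, -0.201, 0.0]
force: [-1.9, 0.8, 0.1]
width: 0.218
gripper_force: 0.8
```

Contact is steady at about 1.5 N and the base is sliding.

```bash
python3 -m pendant '[0.001,0,0,0,0,0,0.02,0.001,0,0,0,0,0,0.02]'
python3 -m pendant '[0.001,0,0,0,0,0,0.02,0.0005,0,0,0,0,0,0.02]'
python3 -m pendant '[0.001,0,0,0,0,0,0.02]'
python3 -m pendant '[0.001,0,0,0,0,0,0.02]'
```

```text
clock: 11.6
position: [0.5072, 0.0285, 0.0036]
ee_rot: [3.135, -0.201, -0.003]
force: [-5.7, 1.3, 4.2]
width: 0.217
gripper_force: 3.4
clock: 11.85
position: [0.5072, 0.0285, 0.0034]
ee_rot: [3.135, -0.2, -0.006]
force: [-10.2, 2.0, 7.6]
width: 0.217
gripper_force: 5.1
clock: 11.98
position: [0.5073, 0.0285, 0.0033]
ee_rot: [3.134, -0.2, -0.009]
force: [-12.7, 2.0, 9.9]
width: 0.218
gripper_force: 6.9
clock: 12.1
position: [0.5073, 0.0284, 0.0032]
ee_rot: [3.134, -0.2, -0.011]
force: [-15.6, 3.1, 12.2]
width: 0.216
gripper_force: 8.2
```

The base stopped at TCP press-x −86 mm, about the expected −84.5, with force rising, so it is home. Next I retreat, rise and look.

```bash
python3 -m pendant '[-0.01,0,0,0,0,0,0.03,-0.01,0,0,0,0,0,0.03,0,0,-0.05,0,0,0,0.03,0,0,-0.06,0,0,0,0.03,0,0,-0.06,0,0,0,0.03,0,0,-0.03,0,0,0,0.03,0,0,0,0,0,0,0.03]'
python3 - <<'E'
from h import *
s=observe();w=get_image("wrist")[:,:,::-1];y=-.127;M=np.array([.5925,.0172]);Q=np.array([[np.cos(y),-np.sin(y)],[np.sin(y),np.cos(y)]])
print(s["joints"],Q.T@(s["position"][:2]-M),R.from_rotvec(s["ee_rot"]).as_matrix()[:2,0])
print([w2pix("wrist",np.r_[M+Q@p[:2],p[2]],s).round() for p in([0,0,.1],[-.075,0,.0215],[-.0355,0,.1])])
cv2.imwrite("pics/w5.png",cv2.resize(w[:260,100:420],None,fx=2.4,fy=2.3))
E
```

```text
clock: 12.98
position: [0.4936, 0.0308, 0.2063]
ee_rot: [-3.135, 0.202, -0.01]
force: [-0.2, -0.6, -1.0]
width: 0.327
gripper_force: 0.0
[ 0.0998735   0.25467246 -0.33000034  1.88147747  0.09771334  1.01465106
 -1.97084836] [-0.09986919  0.00091259] [ 0.99171704 -0.12829374]
[array([256.,  62.]), array([256., 142.]), array([256., 108.])]
```

View pics/w5.png

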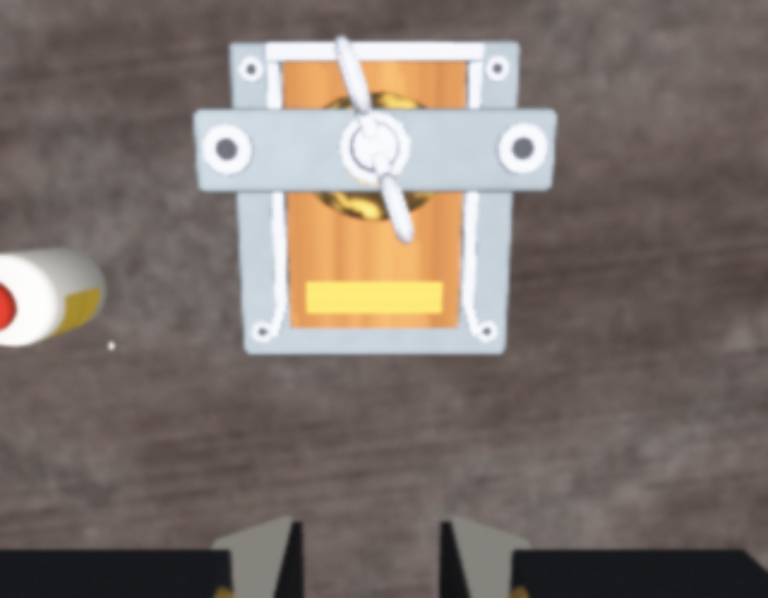

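The base is home: its rear meets the stop bar and its front edge is at row 142, exactly as predicted. The wings point 17° counter-clockwise of press x, from (343,42) to (406,238) in the crop. I now go over the axis and check which way joint 7 turns.

```bash
python3 -m pendant '[0.05,0,0,0,0,0,0.03,0.05,0.001,0,0,0,0,0.03,0,0,0,0,0,0.1,0.03,0,0,0,0,0,0,0.03]'
cat > st.py <<'E'
from h import *
s=observe();y=-.127;M=np.array([.5925,.0172]);Q=np.array([[np.cos(y),-np.sin(y)],[np.sin(y),np.cos(y)]])
X=R.from_rotvec(s["ee_rot"]).as_matrix();a=np.degrees(np.arctan2(X[1,0],X[0,0])-y)
print("t%.2f"%s["clock"],"press xy",(Q.T@(s["position"][:2]-M)*1e3).round(1),"z",s["position"][2].round(4),"yaw_press %.1f"%a,"tool z",X[:,2].round(3),"j",s["joints"].round(2),"F",s["force"].round(1),"Tz",s["ft_torque"].round(2))
E
python3 st.py
```

```text
clock: 13.52
position: [0.5901, 0.0168, 0.2015]
ee_rot: [3.121, -0.357, -0.005]
force: [-0.9, -0.5, -0.3]
width: 0.331
gripper_force: 0.0
t13.53 press xy [-2.3 -0.7] z 0.2015 yaw_press -5.8 tool z [-0.003 -0.    -1.   ] j [ 0.08  0.41 -0.27  1.66  0.12  1.09 -2.03] F [-0.9 -0.5 -0.3] Tz [0.09 0.04 0.03]
```

```bash
python3 -m pendant '[0.0023,-0.0007,0,0,0,-0.185,0.03,0,0,0,0,0,-0.185,0.03,0,0,0,0,0,-0.185,0.03,0,0,0,0,0,-0.185,0.03,0,0,0,0,0,-0.185,0.03,0,0,0,0,0,-0.185,0.03,0,0,0,0,0,-0.185,0.03,0,0,0,0,0,-0.185,0.03,0,0,0,0,0,-0.185,0.03]'
python3 -m pendant '[0,0,0.01,0,0,-0.185,0.03,0,0,0.01,0,0,-0.185,0.03,0,0,0.01,0,0,-0.185,0.03,0,0,0.01,0,0,-0.185,0.03,0,0,0.01,0,0,-0.185,0.03,0,0,0,0,0,-0.185,0.03,0,0,0,0,0,-0.185,0.03,0,0,0,0,0,-0.13,0.03,0,0,0,0,0,0,0.03]';python3 st.py
```

```text
clock: 14.65
position: [0.5923, 0.0171, 0.2029]
ee_rot: [-2.355, -2.079, 0.002]
force: [-0.4, -0.3, -1.0]
width: 0.33
gripper_force: 0.0
clock: 15.78
position: [0.5925, 0.017, 0.153]
ee_rot: [-0.435, -3.11, 0.0]
force: [-0.2, 0.7, -0.6]
width: 0.33
gripper_force: 0.0
t15.78 press xy [-0.  -0.2] z 0.153 yaw_press 171.3 tool z [-0.001  0.    -1.   ] j [ 0.51  0.63 -0.97  1.68  0.57  1.14  0.68] F [-0.2  0.7 -0.6] Tz [ 0.04 -0.15  0.01]
```

```bash
python3 -m pendant '[0,0,0.03,0,0,0,0.03,0,0,0.03,0,0,0,0.03,0,0,0.0165,0,0,0,0.03,0,0,0,0,0,0,0.03]'
python3 -m pendant '[0,0,0,0,0,0.15,0.03,0,0,0,0,0,0.15,0.03,0,0,0,0,0,0.15,0.03,0,0,0,0,0,0.15,0.03]';python3 st.py
```

```text
clock: 16.27
position: [0.5924, 0.0169, 0.0762]
ee_rot: [-0.438, -3.109, 0.001]
force: [0.1, 0.9, 0.2]
width: 0.328
gripper_force: 0.0
clock: 16.77
position: [0.5941, 0.017, 0.0785]
ee_rot: [1.345, 2.837, 0.001]
force: [0.6, -0.6, -0.6]
width: 0.326
gripper_force: 0.6
t16.77 press xy [1.6 0. ] z 0.0785 yaw_press 136.5 tool z [ 0.002 -0.    -1.   ] j [ 0.39  0.66 -0.76  1.76  0.54  0.95  0.09] F [ 0.6 -0.6 -0.6] Tz [-0.24 -0.18  0.04]
```

```bash
python3 -m pendant '[0,0,0,0,0,0.18,0.03,0,0,0,0,0,0.18,0.03,0,0,0,0,0,0.18,0.03,0,0,0,0,0,0.18,0.03,0,0,0,0,0,0.18,0.03,0,0,0,0,0,0.18,0.03,0,0,0,0,0,0.18,0.03,0,0,0,0,0,0.18,0.03]';python3 st.py
python3 - <<'E'
from h import *
cv2.imwrite("pics/w6.png",get_image("wrist")[:,:,::-1])
E
```

```text
clock: 17.77
position: [0.5936, 0.0174, 0.0784]
ee_rot: [2.884, 1.246, 0.002]
force: [-1.8, -0.1, -0.9]
width: 0.327
gripper_force: 0.5
t17.77 press xy [1.1 0.4] z 0.0784 yaw_press 54.0 tool z [ 0.001  0.    -1.   ] j [ 0.16  0.57 -0.4   1.78  0.28  0.85 -1.13] F [-1.8 -0.1 -0.9] Tz [-0.16  0.22  0.04]
```

```bash
python3 -m pendant '[0,0,0,0,0,0.18,0.03,0,0,0,0,0,0.18,0.03,0,0,0,0,0,0.18,0.03,0,0,0,0,0,0.18,0.03,0,0,0,0,0,0.18,0.03,0,0,0,0,0,0.18,0.03,0,0,0,0,0,0.18,0.03,0,0,0,0,0,0.12,0.03,0,0,0,0,0,0,0.03]';python3 st.py
```

```text
clock: 18.95
position: [0.5938, 0.0176, 0.078]
ee_rot: [-3.021, 0.86, -0.002]
force: [-0.0, 0.2, 0.6]
width: 0.326
gripper_force: 0.1
t18.95 press xy [1.2 0.6] z 0.078 yaw_press -24.5 tool z [ 0.001  0.    -1.   ] j [-0.09  0.53 -0.04  1.8   0.03  0.81 -2.27] F [-0.   0.2  0.6] Tz [ 0.04  0.02 -0.02]
```

```bash
python3 -m pendant '[0,0,0,0,0,-0.1,0.03,0,0,-0.045,0,0,0,0.03,0,0,0,0,0,-0.185,0.03,0,0,0,0,0,-0.185,0.03,0,0,0,0,0,-0.185,0.03,0,0,0,0,0,-0.185,0.03,0,0,0,0,0,-0.185,0.03,0,0,0,0,0,-0.185,0.03,0,0,0,0,0,-0.185,0.03,0,0,0,0,0,-0.185,0.03]'
python3 -m pendant '[0,0,0,0,0,-0.185,0.03,0,0,0,0,0,-0.185,0.03,0,0,0,0,0,-0.185,0.03,0,0,0,0,0,-0.185,0.03,0,0,0,0,0,-0.185,0.03,0,0,0,0,0,-0.185,0.03,0,0,0,0,0,-0.185,0.03,0,0,0,0,0,-0.185,0.03,0,0,0,0,0,-0.185,0.03,0,0,0,0,0,0,0.03]';python3 st.py
python3 - <<'E'
from h import *
cv2.imwrite("pics/w7.png",get_image("wrist")[:,:,::-1])
E
```

```text
clock: 20.2
position: [0.5937, 0.0173, 0.1229]
ee_rot: [2.732, 1.551, 0.002]
force: [-0.1, 1.1, 0.2]
width: 0.325
gripper_force: 0.0
clock: 21.45
position: [0.5936, 0.0169, 0.1227]
ee_rot: [0.705, 3.061, 0.002]
force: [-0.6, -0.6, -0.4]
width: 0.323
gripper_force: 0.0
t21.45 press xy [ 1.2 -0.1] z 0.1227 yaw_press 161.3 tool z [ 0.001  0.001 -1.   ] j [ 0.44  0.63 -0.85  1.71  0.53  1.05  0.53] F [-0.6 -0.6 -0.4] Tz [ 0.11 -0.18 -0.  ]
```

```bash
python3 -m pendant '[-0.001,0,0,0,0,-0.1,0.03,0,0,0.03,0,0,0,0.03,0,0,0.0165,0,0,0,0.03,0,0,0,0,0,0,0.03]';python3 -m pendant '[0,0,0,0,0,0.15,0.03,0,0,0,0,0,0.18,0.03,0,0,0,0,0,0.18,0.03,0,0,0,0,0,0.18,0.03,0,0,0,0,0,0.18,0.03,0,0,0,0,0,0.18,0.03,0,0,0,0,0,0.18,0.03,0,0,0,0,0,0.18,0.03,0,0,0,0,0,0.18,0.03]';python3 st.py
```

```text
clock: 22.0
position: [0.5934, 0.0164, 0.0747]
ee_rot: [-0.556, -3.09, 0.001]
force: [-0.8, -0.3, 1.3]
width: 0.325
gripper_force: 0.0
clock: 23.12
position: [0.5945, 0.0167, 0.0767]
ee_rot: [2.601, 1.761, 0.001]
force: [-1.2, -1.1, -1.3]
width: 0.326
gripper_force: 0.6
t23.12 press xy [ 2.  -0.3] z 0.0767 yaw_press 75.5 tool z [ 0.001  0.    -1.   ] j [ 0.19  0.58 -0.44  1.77  0.31  0.86 -0.77] F [-1.2 -1.1 -1.3] Tz [-0.21  0.07 -0.03]
```

```bash
python3 -m pendant '[0,0,0,0,0,0.18,0.03,0,0,0,0,0,0.18,0.03,0,0,0,0,0,0.18,0.03,0,0,0,0,0,0.18,0.03,0,0,0,0,0,0.18,0.03]';python3 st.py;python3 -m pendant '[0,0,0,0,0,0.18,0.03,0,0,0,0,0,0.18,0.03,0,0,0,0,0,0.18,0.03,0,0,0,0,0,0.18,0.03,0,0,0,0,0,0.06,0.03,0,0,0,0,0,0,0.03]';python3 st.py
```

```text
clock: 23.75
position: [0.5943, 0.0172, 0.0766]
ee_rot: [-3.108, -0.455, -0.001]
force: [-0.4, -0.3, -0.6]
width: 0.326
gripper_force: 0.5
t23.75 press xy [1.8 0.3] z 0.0766 yaw_press 23.9 tool z [ 0.001  0.001 -1.   ] j [ 0.03  0.54 -0.2   1.79  0.14  0.82 -1.53] F [-0.4 -0.3 -0.6] Tz [0.02 0.36 0.03]
clock: 24.5
position: [0.5946, 0.0175, 0.0765]
ee_rot: [-3.05, 0.75, -0.001]
force: [-0.7, -0.3, 0.3]
width: 0.331
gripper_force: 0.4
t24.50 press xy [2.  0.6] z 0.0765 yaw_press -20.4 tool z [ 0.001  0.001 -1.   ] j [-0.12  0.53  0.    1.8  -0.    0.81 -2.17] F [-0.7 -0.3  0.3] Tz [ 0.2   0.17 -0.02]
```

```bash
python3 -m pendant '[0,0,0,0,0,-0.1,0.03,-0.002,0.0005,-0.04,0,0,0,0.03,0,0,0,0,0,-0.185,0.03,0,0,0,0,0,-0.185,0.03,0,0,0,0,0,-0.185,0.03,0,0,0,0,0,-0.185,0.03,0,0,0,0,0,-0.185,0.03,0,0,0,0,0,-0.185,0.03,0,0,0,0,0,-0.185,0.03,0,0,0,0,0,-0.185,0.03]'
python3 -m pendant '[0,0,0,0,0,-0.185,0.03,0,0,0,0,0,-0.185,0.03,0,0,0,0,0,-0.185,0.03,0,0,0,0,0,-0.185,0.03,0,0,0,0,0,-0.185,0.03,0,0,0,0,0,-0.185,0.03,0,0,0,0,0,-0.185,0.03,0,0,0,0,0,-0.185,0.03,0,0,0,0,0,-0.185,0.03,0,0,0,0,0,-0.06,0.03]'
python3 -m pendant '[0,0,0,0,0,-0.05,0.03]';python3 st.py
```

```text
clock: 25.75
position: [0.5926, 0.017, 0.1164]
ee_rot: [2.674, 1.648, 0.002]
force: [-0.3, 0.4, -0.5]
width: 0.325
gripper_force: 0.0
clock: 27.0
position: [0.5926, 0.0167, 0.1163]
ee_rot: [0.493, 3.102, 0.001]
force: [0.4, 0.2, -0.7]
width: 0.326
gripper_force: 0.0
clock: 27.12
position: [0.5926, 0.0167, 0.1164]
ee_rot: [0.418, 3.112, 0.001]
force: [0.5, -0.3, 0.0]
width: 0.33
gripper_force: 0.0
t27.12 press xy [ 0.2 -0.5] z 0.1164 yaw_press 172.0 tool z [ 0.001  0.    -1.   ] j [ 0.44  0.63 -0.84  1.72  0.53  1.03  0.72] F [ 0.5 -0.3  0. ] Tz [ 0.07 -0.23 -0.  ]
```

```bash
cat > chk.py <<'E'
from h import *
import sys
s=observe();b=abs(s["ft_torque"][2])>.13 or s["gripper_force"]>3 or np.linalg.norm(s["force"])>5
if b:print("STOP");import st
sys.exit(int(b))
E
python3 -m pendant '[0,0,0.03,0,0,0,0.03,0,0,0.01,0,0,0,0.03,0,0,0,0,0,0.1,0.03,0,0,0,0,0,0.1,0.03,0,0,0,0,0,0.1,0.03]'
(python3 chk.py && python3 -m pendant '[0,0,0,0,0,0.1,0.03,0,0,0,0,0,0.1,0.03]' && python3 chk.py && python3 -m pendant '[0,0,0,0,0,0.1,0.03,0,0,0,0,0,0.1,0.03]' && python3 chk.py && python3 -m pendant '[0,0,0,0,0,0.08,0.03]' && python3 chk.py && python3 -m pendant '[0,0,0,0,0,0.08,0.03]' && python3 chk.py && python3 -m pendant '[0,0,0,0,0,0.08,0.03]' && python3 chk.py && python3 -m pendant '[0,0,0,0,0,0.08,0.03]' && python3 chk.py && python3 -m pendant '[0,0,0,0,0,0.08,0.03]' && python3 chk.py && python3 -m pendant '[0,0,0,0,0,0.08,0.03]' && python3 chk.py)>log; grep -c clock log;grep -E "STOP|gripper_f|force" log|tr '\n' ' ';python3 st.py
```

```text
clock: 27.75
position: [0.5925, 0.0169, 0.0763]
ee_rot: [0.887, 3.013, 0.0]
force: [-0.2, -0.2, -0.9]
width: 0.326
gripper_force: 0.6
8
force: [-0.1, -0.9, -1.3] gripper_force: 0.6 force: [-0.8, 0.4, -1.6] gripper_force: 0.6 force: [-0.2, 0.0, -0.1] gripper_force: 0.6 force: [-0.9, -0.8, 0.0] gripper_force: 0.6 force: [-0.8, 0.4, -0.5] gripper_force: 0.6 force: [-1.0, 0.1, -0.8] gripper_force: 0.7 force: [0.1, -0.8, 0.1] gripper_force: 0.7 force: [0.7, -0.2, -1.5] gripper_force: 0.7 t29.00 press xy [-0.  -0.3] z 0.0763 yaw_press 104.1 tool z [ 0.001  0.    -1.   ] j [ 0.23  0.59 -0.51  1.77  0.36  0.87 -0.32] F [ 0.7 -0.2 -1.5] Tz [-0.14 -0.09  0.02]
```

```bash

(python3 -m pendant '[0,0,0,0,0,0.08,0.03]' && python3 chk.py && python3 -m pendant '[0,0,0,0,0,0.08,0.03]' && python3 chk.py && python3 -m pendant '[0,0,0,0,0,0.08,0.03]' && python3 chk.py && python3 -m pendant '[0,0,0,0,0,0.08,0.03]' && python3 chk.py && python3 -m pendant '[0,0,0,0,0,0.08,0.03]' && python3 chk.py && python3 -m pendant '[0,0,0,0,0,0.08,0.03]' && python3 chk.py && python3 -m pendant '[0,0,0,0,0,0.08,0.03]' && python3 chk.py && python3 -m pendant '[0,0,0,0,0,0.08,0.03]' && python3 chk.py && python3 -m pendant '[0,0,0,0,0,0.08,0.03]' && python3 chk.py && python3 -m pendant '[0,0,0,0,0,0.08,0.03]' && python3 chk.py && python3 -m pendant '[0,0,0,0,0,0.08,0.03]' && python3 chk.py && python3 -m pendant '[0,0,0,0,0,0.08,0.03]' && python3 chk.py)>log; grep -c clock log;grep -E "STOP|gripper_f" log|tr '\n' ' ';python3 st.py
```

```text
2
gripper_force: 0.7 gripper_force: 14.8 STOP t29.25 press xy [-0.1 -0.3] z 0.0763 yaw_press 95.0 tool z [ 0.001  0.    -1.   ] j [ 0.21  0.58 -0.47  1.78  0.33  0.86 -0.46] F [ 0.5 -1.  -1.6] Tz [-0.14 -0.11  0.51]
```

Dead stop: the torque jumped to 0.5 N·m after about 7.2 rad of turning, which fits a starting joint value of about 2.8. Next I back off, lift and check.

```bash
python3 -m pendant '[0,0,0,0,0,-0.08,0.03,0,0,0,0,0,-0.1,0.03,0,0,0,0,0,-0.05,0.03,0,0,-0.03,0,0,0,0.03,0,0,-0.05,0,0,0,0.03,0,0,-0.05,0,0,0,0.03,0,0,0,0,0,0,0.03]';python3 st.py
python3 - <<'E'
from h import *
s=observe();w=get_image("wrist")[:,:,::-1];sc=get_image("scene")[:,:,::-1];t=get_image("top")[:,:,::-1]
o=np.zeros((600,800,3),np.uint8);o[:384,:512]=w
o[384:584,:320]=cv2.resize(sc[160:230,215:327],(320,200),interpolation=cv2.INTER_CUBIC)
o[384:584,330:610]=cv2.resize(t[145:201,205:285],(280,200),interpolation=cv2.INTER_CUBIC)
cv2.imwrite("pics/o9.png",o)
print([w2pix("wrist",[.5925,.0172,z],s) for z in(.07,.0825)])
E
```

```text
clock: 30.12
position: [0.5947, 0.018, 0.2107]
ee_rot: [1.995, 2.42, 0.009]
force: [0.9, 0.3, 0.5]
width: 0.324
gripper_force: 0.0
t30.12 press xy [2.1 1.1] z 0.2107 yaw_press 108.3 tool z [ 0.008  0.001 -1.   ] j [ 0.29  0.45 -0.59  1.63  0.27  1.13 -0.17] F [0.9 0.3 0.5] Tz [ 0.   -0.12  0.02]
[array([250.16883169, 174.13010509]), array([250.10979496, 177.41046431])]
```

View pics/o9.png

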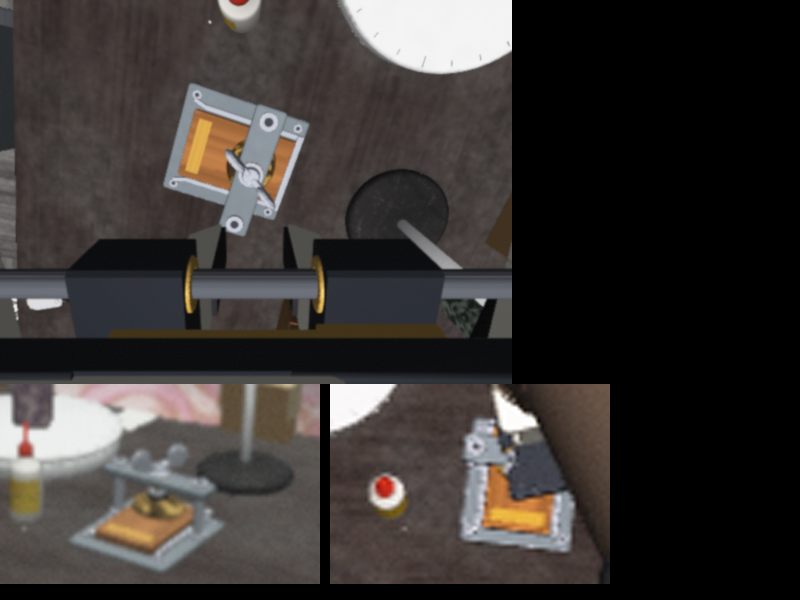

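The picture shows the base against the stop bar and the pad down on the stone. The wings run (228,150)–(272,208), about −35° from press x, which means 412° of turning in all. This matches where the dead stop was felt. The arm is clear.

```bash
python3 -c "
from cell import *
print(sign_off())"
```

```text
the job is handed in; nothing more can be done
None
```

The base is pushed home against the back stop, the wing screw is turned down to its dead stop with the pad on the stone, and the job was handed in with the arm clear; sign-off returned no verdict, and seating is judged from the torque jump and the last picture.

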